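# Stow an engine mount in the drop-front parts cabinet

### The arm

A 6-joint arm with a two-finger parallel gripper is mounted at the origin on the work surface. World frame = base frame: x ahead of the robot, y to its left, z up, the work surface at z = 0. Lengths are in m, angles in degrees, forces in N, time in s.
With the tool pointing down it reaches from about 0.25 to 0.725 m from the base axis. Payload 9.7 kg.
Tool frame: the origin (TCP) lies between the finger pads; the fingertips stand 17 mm ahead of it and the grasp point (between the pads) lies 2 mm behind it; z points along the fingers, y is the direction in which the jaws open and shut (so a half turn about z gives the same grasp; the last joint's range is limited). The gripper opens to 85 mm and grips with 20 to 120 N. Pads are 22 mm wide; open, the fingers measure 114 mm over their backs; the gripper's body (76 mm by 85 mm) begins 54 mm behind the grasp point. The pads swing forward as they close: fully open they stand 13 mm farther back than shut.
Start: joints at [70.76, 4.979, 10.078, 95.1, 0, 90], TCP at [0.181, 0.519, 0.248] pointing down, gripper open.
Joint ranges: [-179.16, 179.16], [-48.56, 103.87], [-65.8, 70.77], [-126.05, 130.52], [-82.76, 87.17], [-180, 180]. Speed limits (degrees/s): [127.2, 127.2, 147.25, 180, 180, 180].

### API

Orientations are given as [roll, pitch, yaw] about the fixed x, y, z axes, in that order (R = Rz(yaw) Ry(pitch) Rx(roll)).
In Python, from workcell import monitor, cams, order gives the robot as it stands. The module is installed in compiled form; this text tells all that it offers.
- The arm moves only by the shell command python3 -m handwheel 'ROWS' [OPENING] [FORCE]. ROWS is JSON, a list of rows, each a list of 6 numbers: the shift along the tool's x, y, z in m, then the turn, a rotation vector about the tool's x, y, z in degrees. In form: [[tx, ty, tz, wx, wy, wz], ...]. A call has exactly 8 rows; each row shifts and turns the commanded pose from where the row before left it, along the tool's axes as they then stand; what a row does not reach is not made up. A row lasts 1/12 s, in which the tool goes at most 41.7 mm and 7.16 degrees, less where a joint would pass 70% of its speed; a pose out of reach is approached as far as the arm can. A call is refused whole if a number of a shift passes 0.0417 or a number of a turn 7.16, either way. A call with a gripper value outside its range is refused whole. OPENING is the opening, from -1 (shut) to 1 (fully open), set as the call begins (- or left out, the last holds). The fingers move at their own pace and stop on an object; FORCE is the grip in N (left out, the last holds). Time passes only in rows, so rows that do not move let the fingers close, or fill a call up. It gives the time, the measured TCP pose, the force and the opening at its end, in the units of the state.
- monitor.get_obs(): the state, without advancing time (a new reading comes with each control period).
- cams.camera(name): name is "scene" or "top"; returns a dict with "img" (420x560x3 uint8, red, green, blue), "depth" (420x560 float32, m along the optical axis (not along the pixel's ray), 0 where there is no reading), "fx", "fy", "cx", "cy" (pixels), "rvec" (rotation vector, rad) and "tvec" (3), from world to camera coordinates, as OpenCV has them. Camera axes: x right, y down, z forward; pixel columns grow to the right and rows downward; lengths in m; the calibration is good to about 2 mm. A picture is of the moment at which its call begins.
- order.job_done(): hands the job in, once; it reports no verdict.
The state is a dict: "time": time; "q": joint angles; "qd": joint speeds; "joint_efforts": joint torques, N m; "ee_pos": TCP position; "tcp_rot": TCP orientation; "wrist_force": force on the tool from outside, world axes, zero at the start; "torque": the same for the moment, N m; "opening": finger opening in m.
Only numpy, scipy, OpenCV 4.12 (cv2) and the standard library are available. Lean on these libraries where they do the work, as an engineer would, in place of code of your own. Each camera call takes 0.05 s, during which the arm holds its last target. There are 200 camera calls.

### The job

Put the spool-shaped engine mount away in the little grey cabinet: pull the cabinet's drop-down front door all the way down, draw the tray well out over it, stand the mount upright on the tray's floor and let go, then slide the tray fully home and push the door back up until it is shut. Leave the other two mounts (the cone and the plain sleeve) where they stand.

Things in the scene. Friction and masses are not known exactly. Their poses are not given: they have to be found in the camera images.
- cabinet: Grey steel cabinet, fixed: 240 deep (x) x 250 wide (y) x 193 high. Origin on the bench below the middle of its open front; its x points into the cabinet, z up. Inner floor at 75 mm; sides 6 mm thick, 193 high from the front plane (x=0) back. The roof (top at 193) begins 65 mm behind the front plane, leaving a hand slot open from above. A loose tape roll lies on the roof's rear part.
- door (a joint): Bottom-hinged front door, rad: 0 shut (upright), 1.57 fully down (level, inner face up). Stiff hinge: stays where it is left; about 5 N at its free edge moves it. Grey panel 250 wide x 135 high x 12 thick, no handle. Down, its underside is 63 mm above the bench with free space below, so its free edge can be lifted from below.
- door_hinge (a point): The door's hinge axis, mid-width, at its inner lower edge: 75 mm above the bench in the front plane; the axis runs along the cabinet's y.
- door_edge (a point): Middle of the door's free (top) edge, on its inner face, 135 mm from the hinge. z axis from hinge to free edge, x axis out of the inner face. Shut, the inner face lies in the cabinet's front plane and the edge is 210 mm above the bench, 17 mm above the roof: it can be pulled from within the hand slot.
- tray (a joint): Slide of the tray, m: 0 fully home, 0.15 fully out (towards the opening, the cabinet's -x). About 2 N moves it; it stays where it is left.
- tray_front (a point): Middle of the top edge of the tray's front wall, on its outer face; 175 mm above the bench, 12 mm behind the front plane when home. The aluminium tray is 188 long (x) x 200 wide, walls 5 thick; front wall 97 high, the others 50. The front wall can be hooked from inside or pushed from outside.
- tray_in (a point): Centre of the tray's inner floor (178 x 190 mm), 82 mm above the bench; 94 mm behind the front wall's outer face. Axes as the cabinet's.
- spool: The engine mount to put away: spool of two steel discs (50 mm diameter, 12 mm thick) with a thinner rubber waist (32 mm diameter) between them, 56 mm high, 0.25 kg, standing on the bench in front of the cabinet's opening. Origin at the centre of its underside, z up along its axis.
- cone: Another mount, to be left: rubber cone with steel ends, 50 mm diameter at the foot, 24 mm at the top, 56 mm high. Origin at the centre of its underside.
- sleeve: Another mount, to be left: plain black rubber sleeve, 50 mm outer diameter, 26 mm bore, 56 mm high. Origin at the centre of its underside.
There are look-alikes about, which are no part of the job. Leave any blue or red look-alike of the spool alone.

How it is judged (in metres and radians):
On the way, in this order (a step that is already met when the one before it is completed fails the run):
1. the door is all the way down (value of joint door above 1.48 rad), for 0.2 s.
2. the tray is drawn out over the open door (value of joint tray above 0.09 m and value of joint door above 1.48 rad), for 0.2 s.
3. the spool-shaped mount stands upright on the floor of the drawn-out tray, let go and still (x of spool in the frame of tray_in between -0.08 and 0.08 m and y of spool in the frame of tray_in between -0.09 and 0.09 m and z of spool in the frame of tray_in between -0.006 and 0.008 m and angle between spool's own z axis and vertical below 0.15 rad and contact force between the fingers and spool below 0.1 N and linear speed of spool below 0.03 m/s and value of joint tray above 0.06 m and value of joint door above 1.48 rad), for 0.3 s.
4. the tray is slid fully home with the mount standing in it, the door still down (value of joint tray below 0.006 m and x of spool in the frame of tray_in between -0.08 and 0.08 m and y of spool in the frame of tray_in between -0.09 and 0.09 m and z of spool in the frame of tray_in between -0.006 and 0.008 m and angle between spool's own z axis and vertical below 0.15 rad and value of joint door above 1.48 rad), for 0.2 s.
At the end, for the whole second after the job is handed in: The door is shut (within 0.06 rad), the tray is fully home (within 6 mm), the spool-shaped mount stands upright (within 0.15 rad) and still on the tray's floor, let go, and the cone and the sleeve are within 30 mm of where they started (value of joint door below 0.06 rad and value of joint tray below 0.006 m and x of spool in the frame of tray_in between -0.08 and 0.08 m and y of spool in the frame of tray_in between -0.09 and 0.09 m and z of spool in the frame of tray_in between -0.006 and 0.008 m and angle between spool's own z axis and vertical below 0.15 rad and contact force between the fingers and spool below 0.1 N and linear speed of spool below 0.03 m/s and distance of each of cone, sleeve from where it was at the start of the episode below 0.03 m); the robot touches nothing.
It fails at once if the cone mount is knocked or moved by more than 30 mm (distance of cone from where it was at the start of the episode above 0.03 m).
It fails at once if the sleeve mount is knocked or moved by more than 30 mm (distance of sleeve from where it was at the start of the episode above 0.03 m).
It also fails if it takes over 72 s, if anything falls off the work surface, if the arm or the gripper's body presses on something with over 40 N, if the wrist force passes 120 N, or if a joint passes its speed limit or range.

## Working session

There is one attempt and no reset: what is moved stays moved. The work goes in short steps, Python scripts to look and compute and a shell command to move; the robot and the scene stay as the last step left them, time stands still between calls to the robot, and variables do not carry over. Pictures are saved under pics/ and viewed, about 8 in all and at most 12, crops included, and the job is handed in when it is done.

```bash
mkdir -p pics; cat > h.py <<'E'
import numpy as np, cv2
from workcell import monitor, cams, order
def shot(name, png=None, crop=None, scale=1):
    c=cams.camera(name); np.savez('last_%s.npz'%name, **c)
    if png:
        im=c['img'][:,:,::-1]
        if crop: x0,y0,x1,y1=crop; im=im[y0:y1,x0:x1]
        cv2.imwrite('pics/'+png, cv2.resize(im,None,fx=scale,fy=scale,interpolation=cv2.INTER_CUBIC))
    return c
def cloud(c):
    d=c['depth']; v,u=np.mgrid[:d.shape[0],:d.shape[1]]
    P=np.stack([(u-c['cx'])/c['fx']*d,(v-c['cy'])/c['fy']*d,d],-1)
    R=cv2.Rodrigues(np.array(c['rvec'],float))[0]
    W=(P-np.array(c['tvec']).ravel())@R
    W[d==0]=np.nan
    return W
def state():
    o=monitor.get_obs(); 
    for k in ('time','q','ee_pos','tcp_rot','wrist_force','opening'): print(k,np.round(o[k],3))
E
python3 - <<'E'
from h import *
state()
a=shot('scene'); b=shot('top')
cv2.imwrite('pics/s1.png',cv2.resize(a['img'][:,:,::-1],(800,600)));cv2.imwrite('pics/t1.png',cv2.resize(b['img'][:,:,::-1],(800,600)))
E
```

```text
time 0.0
q [ 7.0759e+01  5.0110e+00  1.0037e+01  9.5100e+01 -1.0000e-03  8.9999e+01]
ee_pos [0.181 0.519 0.248]
tcp_rot [-1.79925e+02  1.00000e-03  1.60760e+02]
wrist_force [ 0.567 -0.147  0.317]
opening 0.086
```

View pics/s1.png

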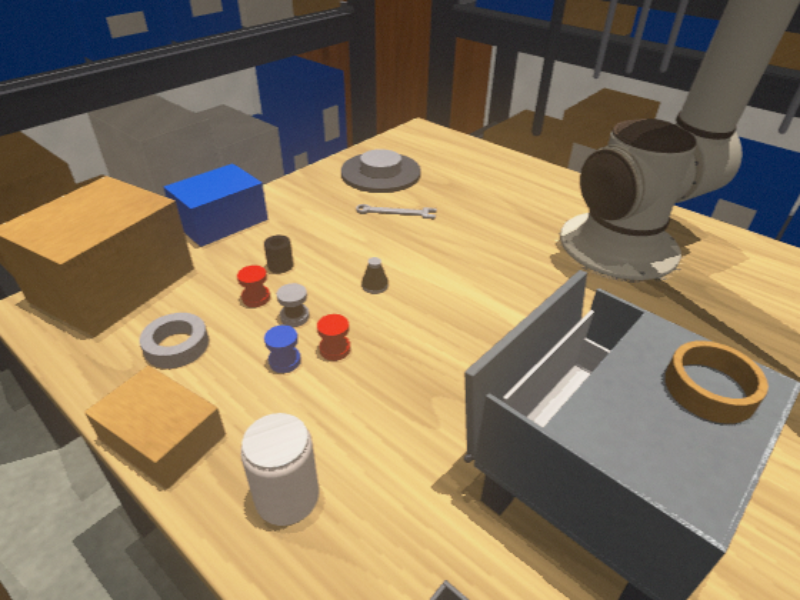

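View pics/t1.png

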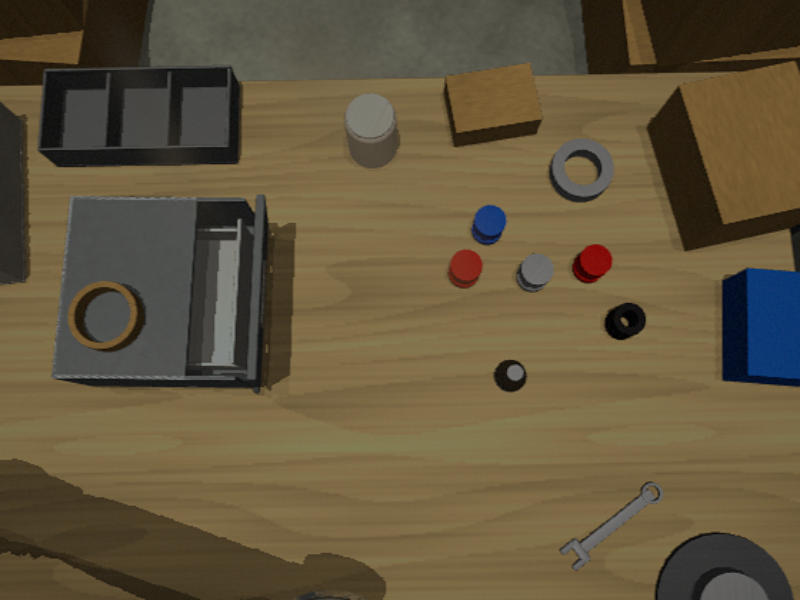

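The scene view shows the cabinet at the right with its door shut. The grey spool is at (292,302), with red and blue look-alikes around it, the cone at (375,275) and the sleeve at (278,253). In the top view the spool is at (536,271), the cone at (512,375), the sleeve at (627,320) and the door edge at about (262,195)–(258,388).

```bash
python3 - <<'E'
from h import *
from numpy import load
c=dict(load('last_top.npz')); W=cloud(c); s=.7
print('cam', -cv2.Rodrigues(c['rvec'])[0].T@c['tvec'].ravel())
P=lambda u,v:np.round(W[int(v*s),int(u*s)],3)
for n,u,v in [('spool',536,270),('cone',515,372),('sleeve',617,316),('blue',489,220),('redL',465,265),('redR',596,260),('bench',350,400),('roofNW',75,203),('roofSW',60,373),('roofNE',192,203),('roofSE',186,372),('dooredgeN',262,202),('doorS',259,380),('trayfloor',215,300),('tape',85,340),('jar',370,115),('ring',560,185),('bin',240,110)]: print(n,P(u,v))
# blobs at top z 0.05..0.06
z=W[...,2]
m=((z>.050)&(z<.064)).astype('u1')
n,l,st,ce=cv2.connectedComponentsWithStats(m)
for i in range(1,n):
    if st[i,4]>60: p=W[l==i]; print(ce[i]/s,st[i,4],np.round(np.median(p,0),4),'mid',np.round((np.nanmin(p,0)+np.nanmax(p,0))/2,4),np.round(np.ptp(p,0),3))
# roof & door edges fit
for nm,lo,hi in [('roof',.186,.198),('door',.203,.216)]:
    m=((z>lo)&(z<hi)); n,l,st,ce=cv2.connectedComponentsWithStats(m.astype('u1'))
    for i in range(1,n):
        if st[i,4]>40:
            p=W[l==i]; r=cv2.minAreaRect(p[:,:2].astype('f4')*1000); print(nm,st[i,4],ce[i]/s,r,np.round(cv2.boxPoints(r)).tolist(),np.median(p[:,2]))
E
```

```text
cam [ 0.33591266 -0.11419782  1.15902628]
spool [ 0.596 -0.323  0.056]
cone [ 0.442 -0.283  0.054]
sleeve [ 0.523 -0.44   0.055]
blue [ 0.676 -0.254  0.06 ]
redL [ 0.606 -0.214  0.06 ]
redR [ 0.611 -0.417  0.053]
bench [ 0.408 -0.032  0.002]
roofNW [0.67  0.328 0.194]
roofSW [0.438 0.331 0.194]
roofNE [0.669 0.169 0.188]
roofSE [0.437 0.168 0.188]
dooredgeN [0.662 0.069 0.208]
doorS [0.431 0.087 0.113]
trayfloor [0.553 0.16  0.084]
tape [0.478 0.288 0.225]
jar [ 0.826 -0.075  0.12 ]
ring [ 0.741 -0.374  0.033]
bin [0.895 0.148 0.   ]
[492.18760621  98.48023111] 2522 [ 0.8778 -0.2684  0.0598] mid [ 0.8807 -0.269   0.057 ] [0.119 0.151 0.014]
[121.02153944  95.15996199] 902 [0.915  0.3469 0.0582] mid [0.8739 0.3036 0.057 ] [0.13  0.29  0.014]
[150.60583396 146.14809274] 382 [0.8013 0.2721 0.0568] mid [0.8505 0.3002 0.057 ] [0.103 0.301 0.014]
[  4.86075949 192.1880651 ] 395 [0.7355 0.4999 0.0571] mid [0.7449 0.5008 0.057 ] [0.279 0.03  0.014]
[679.33554817 182.52491694] 301 [ 0.7274 -0.5544  0.057 ] mid [ 0.7431 -0.5696  0.057 ] [0.214 0.08  0.014]
[371.96864111 151.32404181] 82 [ 0.79
[... 1330 characters left out ...]
.0], [527.0, 319.0]] 0.19335025617679807
door 840 [254.83163265 287.22619048] ((548.9588623046875, 75.97942352294922), (12.888317108154297, 249.0270538330078), 88.36540985107422) [[424.0, 73.0], [673.0, 66.0], [674.0, 79.0], [425.0, 86.0]] 0.20778708367020282
door 128 [ 86.74107143 307.16517857] ((517.590087890625, 287.6258544921875), (35.62981414794922, 71.8848876953125), 66.65992736816406) [[478.0, 286.0], [544.0, 257.0], [558.0, 290.0], [492.0, 318.0]] 0.20984240563881656
door 121 [129.76387249 326.83589138] ((499.0516662597656, 242.7425994873047), (32.88270568847656, 86.09883880615234), 68.65078735351562) [[453.0, 243.0], [533.0, 212.0], [545.0, 242.0], [465.0, 274.0]] 0.2093448768474535
```

The heights check out: mounts 56 mm, roof 193 mm, door edge about 208 mm. The front centre comes out at F≈(0.550, 0.0996), with cabinet x at yaw 88.3°. The door looks slightly ajar. I'll raise the arm, turn it and carry it over to the hand slot.

```bash

python3 -m handwheel '[[0,0,-0.01,0,0,7.1],[0,0,-0.01,0,0,7.1],[0,0,-0.01,0,0,7.1],[0,0,-0.01,0,0,7.1],[0,0,-0.01,0,0,7.1],[0,0,-0.01,0,0,7.1],[0,0,-0.01,0,0,7.1],[0,0,-0.01,0,0,7.1]]' -1 40
python3 -m handwheel '[[0,0,0,0,0,7.1],[0,0,0,0,0,7.1],[0,0,0,0,0,1.4],[0,0,0,0,0,0],[-0.024,0.024,0,0,0,0],[-0.024,0.024,0,0,0,0],[-0.024,0.024,0,0,0,0],[-0.024,0.024,0,0,0,0]]'
python3 -m handwheel '[[-0.025,0.024,0,0,0,0],[-0.025,0.024,0,0,0,0],[-0.025,0.024,0,0,0,0],[-0.025,0.024,0,0,0,0],[-0.025,0.024,0,0,0,0],[-0.025,0.024,0,0,0,0],[-0.025,0.024,0,0,0,0],[-0.025,0.024,0,0,0,0]]'
cat >> h.py <<'E'
F=np.array([.55,.0996,0]); UX=np.array([.029,.9996,0]); WY=np.array([.9996,-.029,0])
def cab(p=None):
    "position in cabinet: u into cabinet, s along tool y (+world x), z"
    p=np.array(monitor.get_obs()['ee_pos'] if p is None else p)
    d=p-F; return np.round([d@UX,d@WY,p[2]],4)
E
python3 -c "
from h import *
state();print(cab())"
```

```text
time: 0.77
ee_pos: [0.1812, 0.5192, 0.3284]
tcp_rot: [-180.0, 0.0, 103.6]
wrist_force: [-0.3, 0.4, -0.4]
opening: 0.0001
time: 1.43
ee_pos: [0.275, 0.4194, 0.3279]
tcp_rot: [-180.0, 0.0, 88.7]
wrist_force: [0.1, -0.4, 0.1]
opening: 0.0001
time: 2.1
ee_pos: [0.4614, 0.2136, 0.3282]
tcp_rot: [-180.0, -0.0, 88.6]
wrist_force: [-0.1, 0.8, 0.1]
opening: 0.0001
time 2.1
q [2.48370e+01 1.89200e+00 1.59010e+01 1.04012e+02 2.00000e-03 1.16228e+02]
ee_pos [0.461 0.214 0.328]
tcp_rot [-179.996   -0.      88.608]
wrist_force [-0.132  0.788  0.119]
opening 0.0
[ 0.1114 -0.0918  0.3282]
```

```bash

python3 -m handwheel '[[-0.019,0.017,0,0,0,-0.2],[-0.019,0.017,0,0,0,0],[-0.019,0.017,0,0,0,0],[-0.019,0.017,0,0,0,0],[-0.019,0.017,0,0,0,0],[0,0,0.01,0,0,0],[0,0,0.01,0,0,0],[0,0,0.0,0,0,0]]'
python3 - <<'E'
from h import *
print(cab()); shot('scene','s2.png',(300,120,560,420),2)
E
```

```text
time: 2.77
ee_pos: [0.5431, 0.1174, 0.306]
tcp_rot: [-179.8, 0.0, 88.7]
wrist_force: [-0.5, 0.5, -0.7]
opening: -0.0001
[ 0.0176 -0.0075  0.306 ]
```

View pics/s2.png

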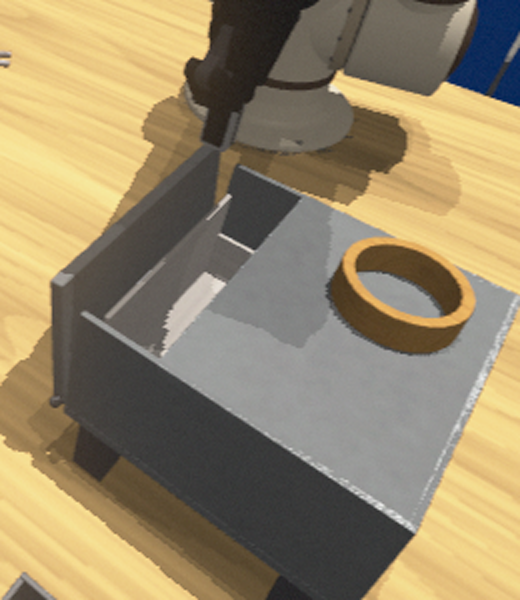

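The crop shows the door slightly ajar, its edge running from (60,280) to (215,150). The closed fingers at (220,135) are above the slot, which is clear. I'll go down into the slot next.

```bash

python3 -m handwheel '[[-0.004,0,0.016,0,0,0],[0,0,0.016,0,0,0],[0,0,0.016,0,0,0],[0,0,0.016,0,0,0],[0,0,0.016,0,0,0],[0,0,0.016,0,0,0],[0,0,0,0,0,0],[0,0,0,0,0,0]]'
python3 - <<'E'
from h import *
print(cab()); shot('top','t2.png',(30,120,230,290),3)
E
```

```text
time: 3.48
ee_pos: [0.5426, 0.1142, 0.2126]
tcp_rot: [-180.0, 0.0, 88.7]
wrist_force: [0.9, -0.4, 0.1]
opening: -0.0001
[ 0.0144 -0.0078  0.2126]
```

View pics/t2.png

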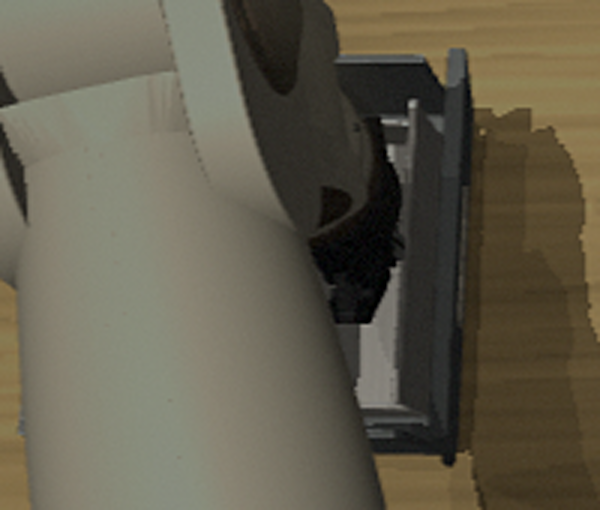

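```bash

python3 -m handwheel '[[-0.008,0,0.004,0,0,0],[-0.008,0,0.003,0,0,0],[-0.014,0,0.002,0,0,0],[-0.015,0,0.0045,0,0,0],[-0.014,0,0.0065,0,0,0],[-0.013,0,0.008,0,0,0],[-0.012,0,0.01,0,0,0],[-0.010,0,0.011,0,0,0]]'
python3 -m handwheel '[[-0.006,0,0.008,0,0,0],[-0.005,0,0.0085,0,0,0],[-0.0045,0,0.009,0,0,0],[-0.0035,0,0.0095,0,0,0],[-0.003,0,0.0095,0,0,0],[-0.002,0,0.01,0,0,0],[0,0,0,0,0,0],[0,0,0,0,0,0]]'
python3 - <<'E'
from h import *
print(cab()); shot('scene','s3.png',(250,100,560,420),2)
E
```

```text
time: 4.2
ee_pos: [0.5407, 0.0183, 0.1629]
tcp_rot: [180.0, 0.0, 88.5]
wrist_force: [-0.1, 1.2, 2.9]
opening: 0.0
time: 4.87
ee_pos: [0.5396, -0.0038, 0.1079]
tcp_rot: [-179.9, -0.0, 88.6]
wrist_force: [0.3, 0.2, 1.0]
opening: 0.0003
[-0.1037 -0.0074  0.1079]
```

View pics/s3.png

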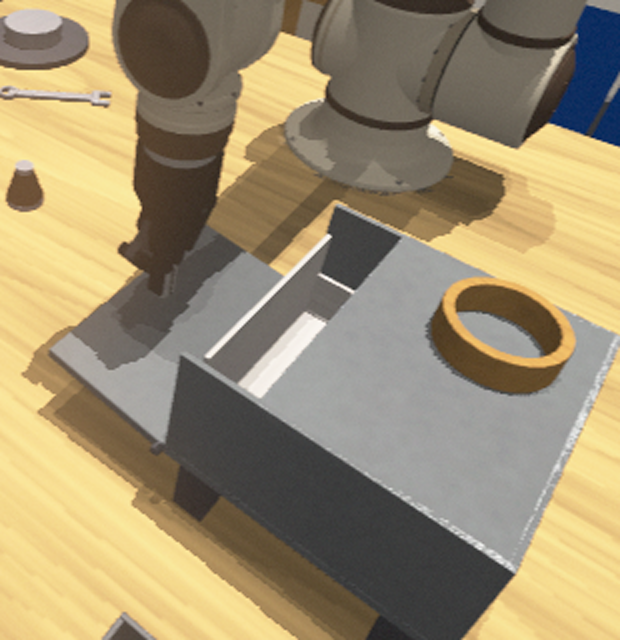

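The door is nearly level, with the fingers on it at (160,285). I'll press it down until it stops.

```bash

python3 -m handwheel '[[0,0,0.004,0,0,0],[0,0,0.004,0,0,0],[0,0,0.004,0,0,0],[0,0,0.003,0,0,0],[0,0,0.002,0,0,0],[0,0,0.001,0,0,0],[0,0,0,0,0,0],[0,0,0,0,0,0]]'
python3 - <<'E'
from h import *
print(cab()); c=shot('scene'); W=cloud(c)
d=W-F; u=d@UX; s=d@WY; z=W[...,2]
m=(u>-.13)&(u<-.01)&(abs(s)<.115)&(z>.05)&(z<.12)
for a,b in [(-.13,-.115),(-.115,-.09),(-.09,-.06),(-.06,-.03),(-.03,-.01)]:
    k=m&(u>a)&(u<=b); print(a,k.sum(),np.round(np.median(z[k]),4))
E
```

```text
time: 5.58
ee_pos: [0.5402, -0.0039, 0.092]
tcp_rot: [179.9, -0.0, 88.6]
wrist_force: [-3.6, -0.1, 11.6]
opening: -0.0004
[-0.1037 -0.0068  0.092 ]
-0.13 399 0.075
-0.115 1055 0.0751
-0.09 1328 0.0749
-0.06 1323 0.0749
-0.03 214 0.075
```

```bash

python3 -m handwheel '[[0,0,-0.03,0,0,0],[0,0,-0.031,0,0,0],[0,0,-0.032,0,0,0],[0,0,-0.032,0,0,0],[0.035,0,0,0,0,0],[0.035,0,0,0,0,0],[0.036,0,0,0,0,0],[0.034,0.007,0,0,0,0]]'
python3 -m handwheel '[[0,0,0,0,0,0],[0,0,0.01,0,0,0],[0,0,0.01,0,0,0],[0,0,0.01,0,0,0],[0,0,0.01,0,0,0],[0,0,0.01,0,0,0],[0,0,0.004,0,0,0],[0,0,0,0,0,0]]'
python3 -c "
from h import *
print(cab())"
```

```text
time: 6.3
ee_pos: [0.5499, 0.1374, 0.2161]
tcp_rot: [180.0, -0.0, 88.5]
wrist_force: [0.6, -0.7, -0.3]
opening: -0.0001
time: 6.97
ee_pos: [0.55, 0.1352, 0.1603]
tcp_rot: [-179.9, 0.0, 88.5]
wrist_force: [-0.6, 0.6, -0.0]
opening: 0.0001
[ 0.0355 -0.001   0.1603]
```

```bash

python3 -m handwheel '[[-0.005,0,0,0,0,0],[-0.006,0,0,0,0,0],[-0.01,0,0,0,0,0],[-0.01,0,0,0,0,0],[-0.01,0,0,0,0,0],[-0.01,0,0,0,0,0],[-0.01,0,0,0,0,0],[-0.01,0,0,0,0,0]]'
python3 -m handwheel '[[-0.01,0,0,0,0,0],[-0.01,0,0,0,0,0],[-0.01,0,0,0,0,0],[-0.01,0,0,0,0,0],[-0.01,0,0,0,0,0],[-0.01,0,0,0,0,0],[-0.008,0,0,0,0,0],[-0.006,0,0,0,0,0]]'
python3 -m handwheel '[[0,0,0,0,0,0],[0.01,0,0,0,0,0],[0.01,0,0,0,0,0],[0,0,-0.03,0,0,0],[0,0,-0.04,0,0,0],[0,0,-0.04,0,0,0],[-0.01,0,-0.02,0,0,0],[-0.03,0,0,0,0,0]]'
python3 - <<'E'
from h import *
print(cab()); c=shot('scene','s4.png',(150,60,550,360),2)
W=cloud(c);d=W-F; u=d@UX; s=d@WY; z=W[...,2]
k=(z>.165)&(z<.18)&(u>-.2)&(u<.03)&(abs(s)<.1); print(k.sum(), np.round(np.nanpercentile(u[k],[2,50,98]),4))
k=(z>.07)&(z<.09)&(u>-.12)&(u<-.01)&(abs(s)<.09); print('floor',k.sum(),np.median(z[k]))
E
```

```text
time: 7.63
ee_pos: [0.5488, 0.0636, 0.162]
tcp_rot: [180.0, -0.0, 88.5]
wrist_force: [-0.1, 2.4, 0.7]
opening: 0.0
time: 8.3
ee_pos: [0.5469, -0.0102, 0.1617]
tcp_rot: [-180.0, 0.0, 88.5]
wrist_force: [-1.7, 2.7, 0.2]
opening: -0.0001
time: 8.97
ee_pos: [0.5478, -0.0258, 0.2973]
tcp_rot: [179.6, -0.0, 88.8]
wrist_force: [1.6, -0.6, -0.7]
opening: 0.0001
[-0.1254  0.0014  0.2973]
414 [-0.1252 -0.1209 -0.1195]
floor 2959 0.08200005211926654
```

View pics/s4.png

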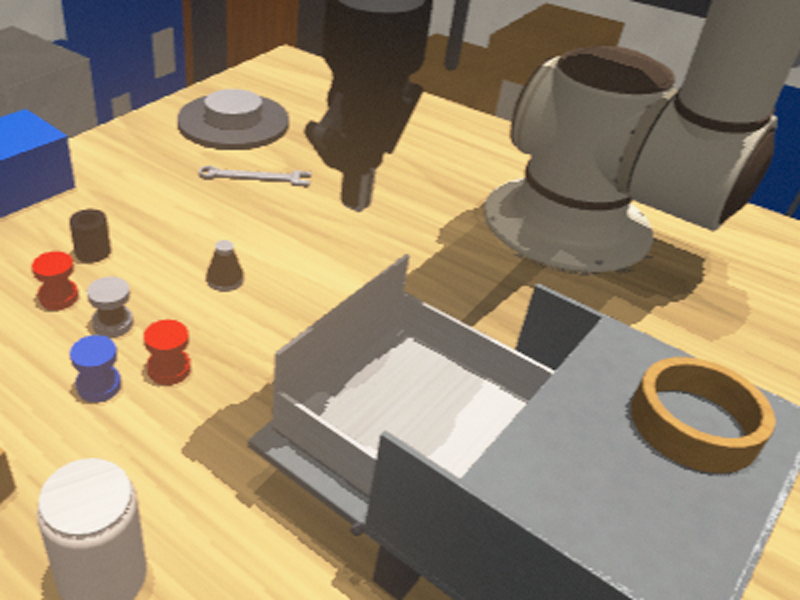

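The tray is out by about 0.137 m with its floor clear; the front wall's outer face is at u≈-0.125. The spool still stands at (110,305) in the crop. I'll go to the spool next.

```bash

python3 -m handwheel '[[-0.029,0.006,0,0,0,0],[-0.03,0.006,0,0,0,0],[-0.03,0.006,0,0,0,0],[-0.03,0.006,0,0,0,0],[-0.03,0.006,0,0,0,0],[-0.03,0.006,0,0,0,0],[-0.03,0.006,0,0,0,0],[-0.03,0.006,0,0,0,0]]' 1 60
python3 -m handwheel '[[-0.03,0.006,0.01,0,0,0],[-0.02,0.004,0.03,0,0,0],[0,0,0.03,0,0,0],[0,0,0.03,0,0,0],[0,0,0.03,0,0,0],[0,0,0.03,0,0,0],[0,0,0.0,0,0,0],[0,0,0,0,0,0]]'
python3 -c "
from h import *
state(); p=np.array(monitor.get_obs()['ee_pos']); d=np.array([.5983,-.324,.038])-p; a=np.radians(88.6); print(d@[np.cos(a),np.sin(a),0], d@[np.sin(a),-np.cos(a),0], -d[2])"
```

```text
time: 9.68
ee_pos: [0.5892, -0.2693, 0.2914]
tcp_rot: [-180.0, -0.0, 88.6]
wrist_force: [1.0, 0.0, -0.4]
opening: 0.0854
time: 10.35
ee_pos: [0.5969, -0.3179, 0.1304]
tcp_rot: [-179.8, -0.1, 88.6]
wrist_force: [0.7, -0.2, 0.9]
opening: 0.0854
time 10.35
q [-2.8042e+01  2.2055e+01  1.7343e+01  8.5494e+01  2.0000e-03  6.3340e+01]
ee_pos [ 0.597 -0.318  0.13 ]
tcp_rot [-1.79816e+02 -9.40000e-02  8.86180e+01]
wrist_force [ 0.679 -0.191  0.88 ]
opening 0.085
-0.006046111816583458 0.001564895949569216 0.09241287468406115
```

```bash

python3 -m handwheel '[[-0.004,0.0015,0,0,0,0],[-0.002,0,0.02,0,0,0],[0,0,0.02,0,0,0],[0,0,0.02,0,0,0],[0,0,0.02,0,0,0],[0,0,0.012,0,0,0],[0,0,0.0,0,0,0],[0,0,0,0,0,0]]'
python3 -m handwheel '[[0,0,0,0,0,0],[0,0,0,0,0,0],[0,0,0,0,0,0],[0,0,0,0,0,0],[0,0,0,0,0,0],[0,0,0,0,0,0],[0,0,0,0,0,0],[0,0,0,0,0,0]]' -1 50
python3 -m handwheel '[[0,0,-0.005,0,0,0],[0,0,-0.01,0,0,0],[0,0,-0.01,0,0,0],[0,0,-0.01,0,0,0],[0,0,-0.01,0,0,0],[0,0,-0.01,0,0,0],[0,0,0,0,0,0],[0,0,0,0,0,0]]'
python3 - <<'E'
from h import *
print(cab()); c=shot('scene','s5.png',(150,120,300,260),4)
E
```

```text
time: 11.02
ee_pos: [0.5992, -0.3258, 0.0412]
tcp_rot: [179.9, 0.0, 88.6]
wrist_force: [-0.1, -0.0, 1.0]
opening: 0.0852
time: 11.68
ee_pos: [0.5992, -0.3259, 0.0416]
tcp_rot: [179.9, 0.1, 88.6]
wrist_force: [-1.0, 0.5, 5.6]
opening: 0.0488
time: 12.35
ee_pos: [0.5989, -0.3258, 0.0958]
tcp_rot: [179.9, 0.0, 88.6]
wrist_force: [-0.3, -0.8, -3.0]
opening: 0.0484
[-0.4238  0.0613  0.0958]
```

View pics/s5.png

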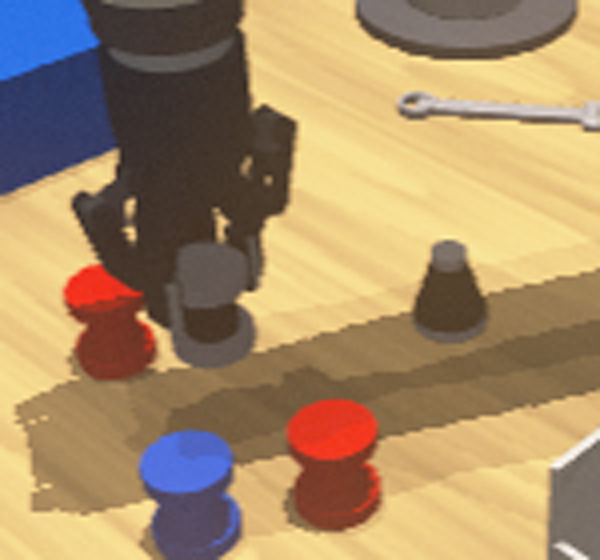

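The spool is held upright at (212,300) in the crop and the neighbours are undisturbed. I'll carry it over the tray.

```bash

python3 -m handwheel '[[0,0,-0.015,0,0,0],[0,0,-0.02,0,0,0],[0,0,-0.025,0,0,0],[0,0,-0.025,0,0,0],[0,0,-0.025,0,0,0],[0,0,-0.025,0,0,0],[0,0,-0.02,0,0,0],[0.01,-0.002,-0.01,0,0,0]]'
python3 -m handwheel '[[0.018,-0.003,0,0,0,0],[0.025,-0.004,0,0,0,0],[0.025,-0.004,0,0,0,0],[0.025,-0.004,0,0,0,0],[0.025,-0.004,0,0,0,0],[0.025,-0.004,0,0,0,0],[0.025,-0.004,0,0,0,0],[0.025,-0.004,0,0,0,0]]'
python3 -m handwheel '[[0.025,-0.004,0,0,0,0],[0.025,-0.004,0,0,0,0],[0.025,-0.004,0,0,0,0],[0.025,-0.004,0,0,0,0],[0.025,-0.004,0,0,0,0],[0.025,-0.004,0,0,0,0],[0.02,-0.003,0,0,0,0],[0.01,-0.001,0,0,0,0]]'
python3 -m handwheel '[[0,0,0,0,0,0],[0,0,0.01,0,0,0],[0,0,0.02,0,0,0],[0,0,0.02,0,0,0],[0,0,0.02,0,0,0],[0,0,0.02,0,0,0],[0,0,0.01,0,0,0],[0,0,0,0,0,0]]'
python3 - <<'E'
from h import *
state();print(cab())
E
```

```text
time: 13.07
ee_pos: [0.597, -0.3166, 0.2614]
tcp_rot: [179.9, 0.1, 88.5]
wrist_force: [0.8, -0.3, -2.8]
opening: 0.0485
time: 13.73
ee_pos: [0.5697, -0.1199, 0.2584]
tcp_rot: [-179.9, -0.0, 88.6]
wrist_force: [0.9, 0.1, -2.4]
opening: 0.0484
time: 14.4
ee_pos: [0.546, 0.0614, 0.2586]
tcp_rot: [-179.9, -0.0, 88.7]
wrist_force: [0.1, 0.2, -2.4]
opening: 0.0486
time: 15.07
ee_pos: [0.5458, 0.0578, 0.1565]
tcp_rot: [-179.7, 0.0, 88.5]
wrist_force: [0.1, 1.0, -3.3]
opening: 0.0484
time 15.067
q [ 6.0520e+00  4.2170e+00 -8.8900e-01  8.5167e+01 -1.0000e-02  9.7561e+01]
ee_pos [0.546 0.058 0.156]
tcp_rot [-1.79732e+02  4.60000e-02  8.84910e+01]
wrist_force [ 0.054  1.047 -3.303]
opening 0.048
[-0.0419 -0.003   0.1565]
```

```bash

python3 -m handwheel '[[0.003,0,0.005,0,0,0],[0,0,0.008,0,0,0],[0,0,0.008,0,0,0],[0,0,0.005,0,0,0],[0,0,0.003,0,0,0],[0,0,0.002,0,0,0],[0,0,0.001,0,0,0],[0,0,0,0,0,0]]'
python3 -m handwheel '[[0,0,0.001,0,0,0],[0,0,0.0005,0,0,0],[0,0,0,0,0,0],[0,0,0,0,0,0],[0,0,0,0,0,0],[0,0,0,0,0,0],[0,0,0,0,0,0],[0,0,0,0,0,0]]'
python3 - <<'E'
from h import *
c=shot('scene','s6.png',(280,140,480,300),4)
E
```

```text
time: 15.73
ee_pos: [0.5473, 0.0619, 0.1278]
tcp_rot: [180.0, -0.0, 88.6]
wrist_force: [0.5, -0.0, -2.9]
opening: 0.0483
time: 16.4
ee_pos: [0.5473, 0.0619, 0.1263]
tcp_rot: [180.0, 0.0, 88.6]
wrist_force: [-0.5, -0.3, -3.5]
opening: 0.0483
```

View pics/s6.png

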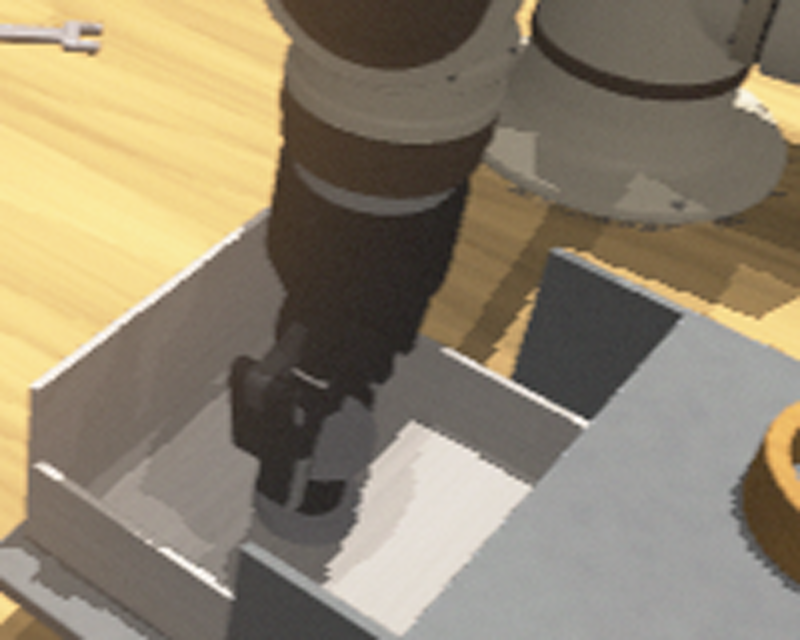

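The spool is upright over the tray floor, at (310,480) in the crop. It still hangs by about 3 mm, so I'll ease it down until it touches.

```bash

python3 -m handwheel '[[0,0,0.001,0,0,0],[0,0,0.001,0,0,0],[0,0,0.0005,0,0,0],[0,0,0,0,0,0],[0,0,0,0,0,0],[0,0,0,0,0,0],[0,0,0,0,0,0],[0,0,0,0,0,0]]'
python3 -m handwheel '[[0,0,0.001,0,0,0],[0,0,0,0,0,0],[0,0,0,0,0,0],[0,0,0,0,0,0],[0,0,0,0,0,0],[0,0,0,0,0,0],[0,0,0,0,0,0],[0,0,0,0,0,0]]'
```

```text
time: 17.12
ee_pos: [0.5473, 0.0619, 0.1238]
tcp_rot: [-180.0, 0.0, 88.6]
wrist_force: [0.2, 1.0, -2.3]
opening: 0.0485
time: 17.78
ee_pos: [0.5473, 0.0619, 0.1236]
tcp_rot: [180.0, -0.0, 88.6]
wrist_force: [-3.8, 0.5, 5.7]
opening: 0.0486
```

```bash

python3 -m handwheel '[[0,0,0,0,0,0],[0,0,0,0,0,0],[0,0,0,0,0,0],[0,0,0,0,0,0],[0,0,0,0,0,0],[0,0,-0.005,0,0,0],[0,0,-0.01,0,0,0],[0,0,-0.015,0,0,0]]' 1
python3 -m handwheel '[[0,0,-0.03,0,0,0],[0,0,-0.035,0,0,0],[0,0,-0.035,0,0,0],[0,0,-0.03,0,0,0],[-0.03,0,0,0,0,0],[-0.04,0,0,0,0,0],[-0.04,0,0,0,0,0],[-0.005,0,0,0,0,0]]' -1
python3 - <<'E'
from h import *
print(cab()); c=shot('scene','s7.png',(280,140,480,300),4)
W=cloud(c);d=W-F; u=d@UX; s=d@WY; z=W[...,2]
k=(z>.128)&(z<.145)&(u>-.09)&(u<.05)&(abs(s)<.08); print(k.sum(), np.round([np.nanmedian(u[k]),np.nanmedian(s[k]),np.nanmedian(z[k])],4))
k=(z>.165)&(z<.18)&(u>-.16)&(u<.03)&(abs(s)<.1); print(k.sum(), np.round(np.nanpercentile(u[k],[2,50,98]),4))
E
```

```text
time: 18.45
ee_pos: [0.5468, 0.0618, 0.1528]
tcp_rot: [-179.9, 0.0, 88.6]
wrist_force: [0.4, 0.6, 0.3]
opening: 0.0854
time: 19.12
ee_pos: [0.5441, -0.0576, 0.284]
tcp_rot: [179.9, 0.1, 88.4]
wrist_force: [-1.0, 0.4, -0.8]
opening: -0.0
[-0.1573 -0.0014  0.284 ]
513 [-0.0331  0.0029  0.1376]
406 [-0.1251 -0.1209 -0.1195]
```

View pics/s7.png

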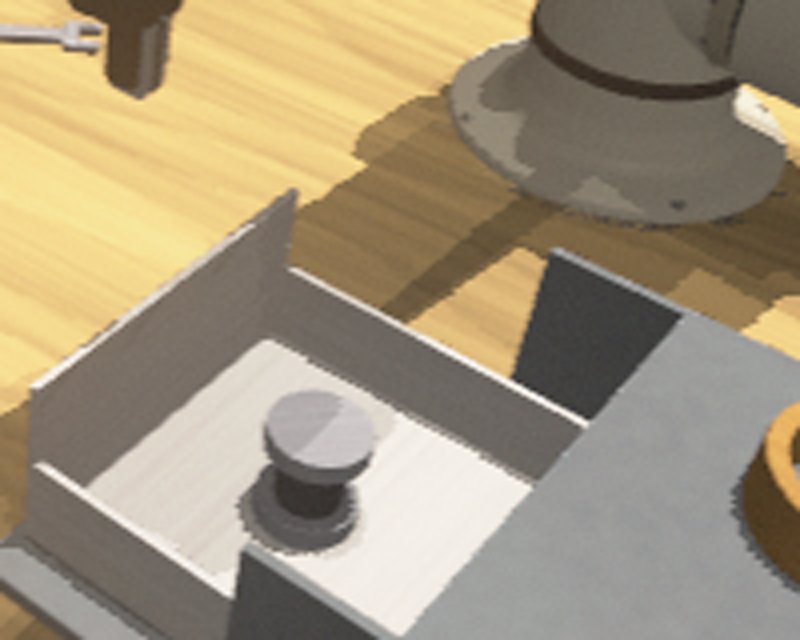

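The spool stands upright at about the tray's centre, with its top at 0.1376 m and let go. I'll push the tray home.

```bash

python3 -m handwheel '[[-0.002,0,0.02,0,0,0],[0,0,0.025,0,0,0],[0,0,0.025,0,0,0],[0,0,0.025,0,0,0],[0,0,0.02,0,0,0],[0,0,0.009,0,0,0],[0,0,0,0,0,0],[0.005,0,0,0,0,0]]' -1
python3 -m handwheel '[[0.004,0,0,0,0,0],[0.005,0,0,0,0,0],[0.006,0,0,0,0,0],[0.008,0,0,0,0,0],[0.009,0,0,0,0,0],[0.01,0,0,0,0,0],[0.01,0,0,0,0,0],[0.01,0,0,0,0,0]]'
python3 -m handwheel '[[0.01,0,0,0,0,0],[0.01,0,0,0,0,0],[0.01,0,0,0,0,0],[0.01,0,0,0,0,0],[0.01,0,0,0,0,0],[0.01,0,0,0,0,0],[0.008,0,0,0,0,0],[0.007,0,0,0,0,0]]'
python3 -m handwheel '[[0.005,0,0,0,0,0],[0.004,0,0,0,0,0],[0.003,0,0,0,0,0],[0.002,0,0,0,0,0],[0.001,0,0,0,0,0],[0,0,0,0,0,0],[0,0,0,0,0,0],[0,0,0,0,0,0]]'
python3 -c "
from h import *
print(cab())"
```

```text
time: 19.83
ee_pos: [0.5446, -0.05, 0.1598]
tcp_rot: [180.0, 0.0, 88.6]
wrist_force: [-0.1, 0.3, -0.2]
opening: 0.0
time: 20.5
ee_pos: [0.546, 0.0131, 0.1588]
tcp_rot: [180.0, 0.0, 88.6]
wrist_force: [0.5, -1.4, 1.0]
opening: -0.0002
time: 21.17
ee_pos: [0.5478, 0.0879, 0.1587]
tcp_rot: [-180.0, 0.0, 88.6]
wrist_force: [1.1, -2.0, 0.9]
opening: -0.0
time: 21.83
ee_pos: [0.5482, 0.1008, 0.1587]
tcp_rot: [-180.0, 0.1, 88.5]
wrist_force: [0.1, -6.5, 0.4]
opening: 0.0002
[ 0.0011 -0.0019  0.1587]
```

```bash

python3 -m handwheel '[[0.001,0,0,0,0,0],[0.001,0,0,0,0,0],[0.001,0,0,0,0,0],[0,0,0,0,0,0],[0,0,0,0,0,0],[0,0,0,0,0,0],[0,0,0,0,0,0],[0,0,0,0,0,0]]'
python3 - <<'E'
from h import *
print(cab()); c=shot('scene')
W=cloud(c);d=W-F; u=d@UX; s=d@WY; z=W[...,2]
k=(z>.165)&(z<.18)&(u>-.16)&(u<.03)&(abs(s)<.1); print(k.sum(), np.round(np.nanpercentile(u[k],[2,50,98]),4))
E
```

```text
time: 22.5
ee_pos: [0.5481, 0.1009, 0.1588]
tcp_rot: [-180.0, 0.4, 88.4]
wrist_force: [-0.4, -23.4, 3.1]
opening: 0.0001
[ 0.0012 -0.0019  0.1588]
464 [0.0042 0.0176 0.0192]
```

The tray is against its stop: 23 N with no motion, at u=0.0012. I'll back off, tilt the tool and go for the door's underside.

```bash

python3 -m handwheel '[[-0.01,0,0,0,0,0],[-0.02,0,0,0,0,0],[-0.02,0,-0.02,0,0,0],[-0.02,0,-0.035,0,0,0],[-0.02,0,-0.035,0,0,0],[-0.035,0,-0.02,0,0,0],[-0.04,0,0,0,0,0],[-0.04,0,0,0,0,0]]'
python3 -m handwheel '[[-0.03,0,0,0,0,0],[0,0,0,0,7,0],[0,0,0,0,7,0],[0,0,0,0,7,0],[0,0,0,0,7,0],[0,0,0,0,7,0],[0,0,0,0,7,0],[0,0,0,0,7,0]]'
python3 -m handwheel '[[0,0,0,0,7,0],[0,0,0,0,0,0],[0,0,0,0,0,0],[0,0,0,0,0,0],[0,0,0,0,0,0],[0,0,0,0,0,0],[0,0,0,0,0,0],[0,0,0,0,0,0]]'
cat >> h.py <<'E'
def tool():
    "tool axes in (u,s,z), and TCP"
    from scipy.spatial.transform import Rotation as R
    o=monitor.get_obs(); M=R.from_euler('xyz',o['tcp_rot'],degrees=True).as_matrix()
    B=np.array([UX,WY,[0,0,1]]); A=B@M; print('axes(cols x,y,z)\n',np.round(A,3),'\n',cab()); return A
E
python3 -c "
from h import *
state();A=tool(); t=np.array([-.175,0,.0454])-cab(); print('to pre', A.T@t)"
```

```text
time: 23.22
ee_pos: [0.5435, -0.1014, 0.2708]
tcp_rot: [179.8, -0.0, 88.6]
wrist_force: [-0.1, 0.7, -0.9]
opening: 0.0
time: 23.88
ee_pos: [0.5429, -0.1309, 0.27]
tcp_rot: [179.7, -49.3, 88.6]
wrist_force: [-0.2, 0.6, -0.2]
opening: 0.0002
time: 24.55
ee_pos: [0.5424, -0.1295, 0.27]
tcp_rot: [179.8, -55.9, 88.8]
wrist_force: [-0.1, 0.6, 0.2]
opening: 0.0001
time 24.55
q [-33.206  29.988  27.161 125.003  44.759  42.054]
ee_pos [ 0.542 -0.129  0.27 ]
tcp_rot [179.783 -55.886  88.793]
wrist_force [-0.126  0.642  0.249]
opening 0.0
axes(cols x,y,z)
 [[ 0.561  0.005  0.828]
 [-0.004  1.    -0.003]
 [ 0.828  0.002 -0.561]] 
 [-0.2292 -0.001   0.27  ]
to pre [-0.15555792  0.00078316  0.1708363 ]
```

```bash

python3 -m handwheel '[[-0.019,0,0.021,0,0,0],[-0.019,0,0.021,0,0,0],[-0.02,0,0.022,0,0,0],[-0.02,0,0.022,0,0,0],[-0.02,0,0.022,0,0,0],[-0.02,0,0.022,0,0,0],[-0.019,0,0.021,0,0,0],[-0.019,0,0.02,0,0,0]]'
python3 -m handwheel '[[0,0,0,0,0,0],[0,0,0,0,0,0],[0,0,0,0,0,0],[0,0,0,0,0,0],[0,0,0,0,0,0],[0,0,0,0,0,0],[0,0,0,0,0,0],[0,0,0,0,0,0]]'
python3 - <<'E'
from h import *
state();A=tool(); t=np.array([-.1373,0,.0454])-cab(); print('to hook', A.T@t)
shot('scene','s8.png',(100,60,500,360),2)
E
```

```text
time: 25.22
ee_pos: [0.5437, -0.0749, 0.0429]
tcp_rot: [179.9, -56.0, 88.7]
wrist_force: [0.2, -0.0, -0.3]
opening: -0.0004
time: 25.88
ee_pos: [0.544, -0.0758, 0.0442]
tcp_rot: [179.9, -56.0, 88.6]
wrist_force: [-0.0, 0.5, -0.4]
opening: -0.0002
time 25.883
q [-28.958  31.389   4.15   97.125  47.335  47.041]
ee_pos [ 0.544 -0.076  0.044]
tcp_rot [179.944 -55.984  88.595]
wrist_force [-0.032  0.48  -0.37 ]
opening -0.0
axes(cols x,y,z)
 [[ 0.559  0.004  0.829]
 [-0.003  1.    -0.003]
 [ 0.829  0.001 -0.559]] 
 [-0.1755 -0.001   0.0442]
to hook [0.02236256 0.00114084 0.03098959]
```

View pics/s8.png

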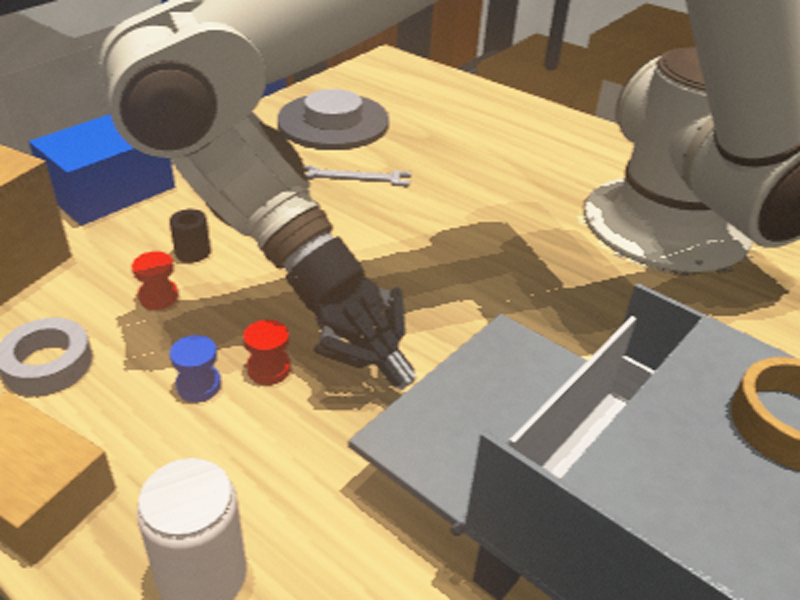

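The tilted fingers at (400,370) point just below the door's free edge. The tray is home, and the red and blue look-alikes are untouched. I'll move under the edge and start lifting.

```bash

python3 -m handwheel '[[0.004,0,0.006,0,0,0],[0.005,0,0.007,0,0,0],[0.005,0,0.007,0,0,0],[0.005,0,0.007,0,0,0],[0.0035,0,0.004,0,0,0],[0,0,0,0,0,0],[0,0,0,0,0,0],[0,0,0,0,0,0]]'
python3 -m handwheel '[[0.0025,0,-0.0017,0,0,0],[0.0025,0,-0.0017,0,0,0],[0.005,0,-0.0033,0,0,0],[0.005,0,-0.0033,0,0,0],[0.005,0,-0.0033,0,0,0],[0.005,0,-0.0033,0,0,0],[0.005,0,-0.0025,0,0,0],[0.005,0,-0.0025,0,0,0]]'
python3 - <<'E'
from h import *
print(cab()); c=shot('scene'); W=cloud(c)
d=W-F; u=d@UX; s=d@WY; z=W[...,2]
k=(u>-.135)&(u<-.01)&(abs(s)<.115)&(s>.03)&(z>.07)&(z<.14)
p=np.polyfit(u[k],z[k],1); print(k.sum(),p,'door tilt deg',np.degrees(np.arctan(-p[0])))
E
```

```text
time: 26.6
ee_pos: [0.5448, -0.0373, 0.0453]
tcp_rot: [180.0, -56.0, 88.6]
wrist_force: [-0.1, 0.7, 0.1]
opening: 0.0004
time: 27.27
ee_pos: [0.5448, -0.0358, 0.0868]
tcp_rot: [180.0, -56.0, 88.6]
wrist_force: [0.7, -5.1, -5.1]
opening: -0.0
[-0.1355 -0.0013  0.0868]
2303 [-0.26590065  0.07534333] door tilt deg 14.890433450270326
```

```bash

python3 -m handwheel '[[0.0108,0,-0.0049,0,0,0],[0.0115,0,-0.0028,0,0,0],[0.0115,0,-0.0028,0,0,0],[0.0118,0,-0.0008,0,0,0],[0.0115,0,-0.0005,0,0,0],[0.0099,0,0.001,0,0,0],[0.0099,0,0.001,0,0,0],[0,0,0,0,0,0]]'
python3 - <<'E'
from h import *
print(cab(), monitor.get_obs()['q']); c=shot('scene'); W=cloud(c)
d=W-F; u=d@UX; s=d@WY; z=W[...,2]
k=(u>-.135)&(u<-.015)&(abs(s)<.115)&(s>.03)&(z>.08)&(z<.21)
r=np.polyfit(u[k],z[k],1); print(k.sum(),'door tilt deg',np.degrees(np.arctan(-r[0])),r)
E
```

```text
time: 27.98
ee_pos: [0.5459, 0.0004, 0.1576]
tcp_rot: [179.8, -56.0, 88.8]
wrist_force: [-0.4, 0.7, 0.6]
opening: 0.0001
[-0.0993 -0.0012  0.1576] [-22.31417749  20.19059363   2.96872975 100.58454321  50.78212461
  55.61406757]
2318 door tilt deg 44.449824801716176 [-0.98097734  0.09054305]
```

```bash

python3 -m handwheel '[[0.0095,0,0.0025,0,0,0],[0.0095,0,0.0027,0,0,0],[0.009,0,0.0043,0,0,0],[0.009,0,0.0043,0,0,0],[0.008,0,0.0058,0,0,0],[0.008,0,0.0058,0,0,0],[0,0,0,0,0,0],[0,0,0,0,0,0]]'
python3 - <<'E'
from h import *
p=cab(); A=tool(); print(monitor.get_obs()['q'], 'corner',p+.017*A[:,2]+.011*A[:,0])
E
```

```text
time: 28.7
ee_pos: [0.5468, 0.0507, 0.1857]
tcp_rot: [180.0, -56.0, 88.6]
wrist_force: [-0.3, 0.8, -0.3]
opening: 0.0001
axes(cols x,y,z)
 [[ 0.559  0.005  0.829]
 [-0.003  1.    -0.004]
 [ 0.829  0.    -0.559]] 
 [-0.049  -0.0018  0.1857]
[-17.58679256  15.4538442    0.81224593  97.83634669  52.81096456
  62.52221547] corner [-0.02875474 -0.00189496  0.18532944]
```

```bash

python3 -m handwheel '[[0.0017,0,0.0025,0,0,0],[0.0017,0,0.0025,0,0,0],[0.0017,0,0.0025,0,0,0],[0.0017,0,0.0025,0,0,0],[0.0017,0,0.0025,0,0,0],[0.0011,0,0.0017,0,0,0],[0,0,0,0,0,0],[0,0,0,0,0,0]]'
python3 -c "
from h import *
print(cab())"
```

```text
time: 29.37
ee_pos: [0.5474, 0.0671, 0.1852]
tcp_rot: [-180.0, -56.0, 88.6]
wrist_force: [0.5, -0.5, 0.2]
opening: -0.0
[-0.0326 -0.0017  0.1852]
```

```bash

python3 -m handwheel '[[0.0006,0,0.0008,0,0,0],[0.0006,0,0.0008,0,0,0],[0.0006,0,0.0008,0,0,0],[0.0006,0,0.0008,0,0,0],[0,0,0,0,0,0],[0,0,0,0,0,0],[0,0,0,0,0,0],[0,0,0,0,0,0]]'
python3 -c "
from h import *
print(cab())"
```

```text
time: 30.03
ee_pos: [0.5475, 0.0698, 0.1854]
tcp_rot: [180.0, -55.9, 88.5]
wrist_force: [-2.8, -16.8, 5.1]
opening: -0.0001
[-0.0299 -0.0016  0.1854]
```

The door is against its stop at 17 N. I'll retract and check.

```bash

python3 -m handwheel '[[-0.0028,0,-0.004,0,0,0],[-0.0056,0,-0.008,0,0,0],[-0.011,0,-0.016,0,0,0],[-0.011,0,-0.016,0,0,0],[-0.011,0,-0.016,0,0,0],[-0.011,0,-0.016,0,0,0],[0,0,0,0,0,0],[0,0,0,0,0,0]]'
python3 - <<'E'
from h import *
state();print(cab()); c=shot('scene','s9.png'); np.savez('x.npz')
im=c['img'][:,:,::-1]; cv2.imwrite('pics/s9.png',cv2.resize(im,(800,600)))
W=cloud(c);d=W-F; u=d@UX; s=d@WY; z=W[...,2]
k=(z>.205)&(z<.214)&(u>-.04)&(u<.03)&(abs(s)<.12); print('door top',k.sum(), np.round(np.nanpercentile(u[k],[2,50,98]),4),np.median(z[k]))
k=(z>.165)&(z<.178)&(u>.003)&(u<.04)&(abs(s)<.1); print('tray front',k.sum(), np.round(np.nanpercentile(u[k],[2,50,98]),4))
k=(z>.128)&(z<.145)&(u>.03)&(u<.2)&(abs(s)<.08); print('spool',k.sum(), np.round([np.nanmedian(u[k]),np.nanmedian(s[k]),np.nanmedian(z[k])],4))
t=shot('top'); W=cloud(t); z=W[...,2]
d=W-F; u=d@UX; s=d@WY
k=(z>.205)&(z<.214)&(u>-.04)&(u<.03)&(abs(s)<.12); print('door top',k.sum(), np.round(np.nanpercentile(u[k],[2,50,98]),4))
for n,x,y in [('cone',.4408,-.2822),('sleeve',.5185,-.459)]:
    k=(z>.05)&(z<.064)&(np.hypot(W[...,0]-x,W[...,1]-y)<.06); p=W[k]; print(n,k.sum(),(np.nanmin(p,0)+np.nanmax(p,0))/2 if k.any() else '')
E
```

```text
time: 30.7
ee_pos: [0.5453, -0.0217, 0.1839]
tcp_rot: [-179.9, -56.0, 88.4]
wrist_force: [0.1, 0.1, -0.0]
opening: -0.0001
time 30.7
q [-24.323  21.298   7.033 105.709  49.847  53.051]
ee_pos [ 0.545 -0.022  0.184]
tcp_rot [-179.868  -56.042   88.373]
wrist_force [ 0.116  0.097 -0.041]
opening -0.0
[-0.1214 -0.0012  0.1839]
door top 799 [-0.0095 -0.0027  0.0021] 0.20971696634228956
tray front 429 [0.014  0.0179 0.0193]
spool 0 [nan nan nan]
door top 836 [-0.0118 -0.0063  0.    ]
cone 0 
sleeve 319 [ 0.51864859 -0.4591905   0.05589644]
  return np.nanmean(a, axis, out=out, keepdims=keepdims)
```

View pics/s9.png

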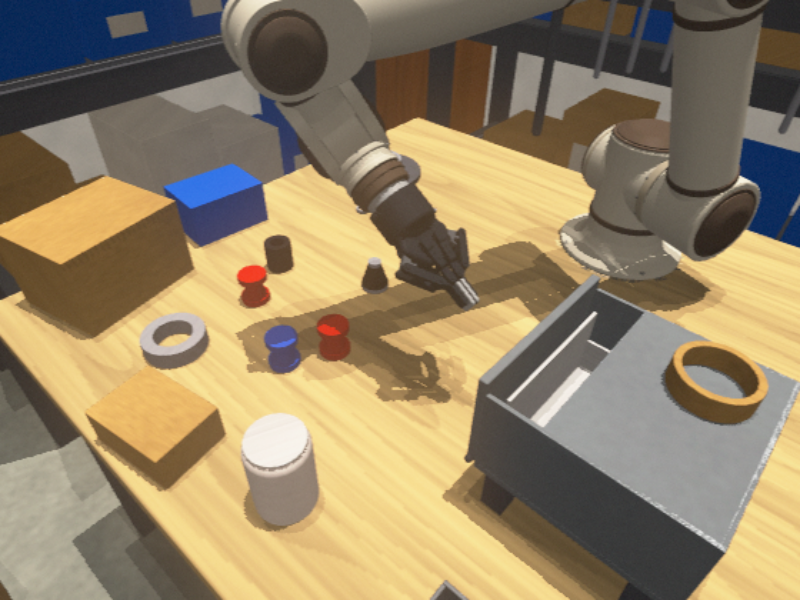

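The door's top face spans u=-0.012 to 0.000, so it is shut. The tray is home, the cone at (375,275) and the sleeve at (278,253) have not moved, and the arm is clear. I'll hand it in.

```bash
python3 -c "
from workcell import order
print(order.job_done())"
```

```text
the job is handed in; nothing more can be done
None
```

The spool is in the cabinet with the tray home and the door shut, and I handed the job in at about 31 s of the 72 s allowed. The hand-in reports no verdict.

I pulled the door down from inside the hand slot and hooked the tray out to about 0.137 m. The spool went down upright near the tray's centre and was let go. I then pushed the tray home and lifted the door shut from below.

| Check | Result |
|---|---|
| Door fully down, before drawing the tray | Level, inner face at 75 mm across its depth |
| Spool in the drawn-out tray | Upright, top at 137.6 mm (138 expected), before the tray was pushed in |
| Tray home | Against its stop: 23 N with no further motion |
| Door shut | Against its stop at 17 N; inner face in the front plane (u = -0.012 to 0.000 m) |
| Sleeve | Unmoved within 1 mm |
| Cone | Same place in the scene view |
| Arm | Clear of everything, wrist force about 0 |

- **Spool:** I could not see it at the end because the roof hides it. That it still stands rests on the earlier look and the slow push.
- **Cone:** the arm hid it in the last top view, so it was checked only by eye in the scene view.
- **Door angle:** halfway up, the camera fit gave 44° and the arm position about 52°. I went by the arm position.

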